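# Feel for the release notch of a pop-up floor box and spring its lid

## Task

The floor box nailed to the roof deck must be opened for the wiring check before the concrete is poured: feel along the top of its round metal rim with a fingertip until you find the notch, then press down the catch inside the notch so that the sprung lid pops up, and take the hand away with the lid standing open. Nothing is to be picked up: leave the two clay pots, the hammer and the nail tin where they are.

Things in the scene. Friction and masses are not known exactly. Their poses are not given: they have to be found in the camera images.
- floor_box: Round pop-up floor box of plain grey metal, nailed fast to the deck; origin at the centre of its underside, on the deck. Its can is 120 mm in diameter and 52 mm tall; on the can sit a flat trim ring (the rim) and, inside the ring, a round lid. The ring was clamped at an arbitrary angle, so the notch may lie ANYWHERE around the rim whatever this body's yaw: feel or look for it.
- rim (a point): Centre of the rim, level with its top, 70 mm above the deck; its axes say nothing about the notch. The ring is flat, radius 50 to 75 mm, 8 mm thick, rigid, and does not turn under the finger; the lid (radius 49 mm) is flush with it. One notch breaks the ring: 40 mm long along the rim, parallel sides, from radius 50 mm out through the outer edge, open above and outwards.
- catch (a joint): Catch in the notch, rad: 0 at rest, 0.36 fully pressed; past about 0.25 it frees the lid; springs back. Its flat steel tail, centred in the notch, is 30 mm along the rim, radius 51 to 76 mm, top 6 mm below the rim's. Pivot: radius 48 mm, 50 mm above the deck. Press down at radius 66 to 70 mm (fingers kept outside radius 51 mm, off the lid): 3 N starts it, 7 N and 7 mm take it to its stop.
- lid (a joint): Sprung lid, rad: 0 shut and latched, 1.3 fully open, where the spring keeps it. Hinged 50 mm from the centre on the side opposite the notch, so the edge beside the notch rises; once freed it opens by itself in about a second, pushing under 2 N, and leans harmlessly on a hand in its way until the hand is raised. Open, its top stands 165 mm above the deck.
- pot_large: Loose terracotta filler pot, mouth down, 150 mm in diameter, 65 mm tall; origin at the centre of its underside. Bystander.
- pot_small: Loose terracotta filler pot, mouth down, 124 mm in diameter, 55 mm tall; origin at the centre of its underside. Bystander.
- hammer: Loose hammer lying on the deck beyond the box, about 260 mm long along its own x; origin on the deck under its middle. Bystander.
- nail_tin: Loose round tin of nails, 68 mm in diameter, 60 mm tall (nails to 66 mm); origin at the centre of its underside. Bystander.

How it is judged:
By the outcome, as a careful person would: the job done as asked, in the order asked, and still so for the second after the job is handed in, with the robot touching nothing.
It also fails if it takes over 72 s, if anything falls off the work surface, if the arm or the gripper's body presses on something with over 40 N, if the wrist force passes 120 N, or if a joint passes its speed limit or range.

## Robot

A 6-joint arm with a two-finger parallel gripper is mounted at the origin on the work surface. World frame = base frame: x ahead of the robot, y to its left, z up, the work surface at z = 0. Lengths are in m, angles in rad, forces in N, time in s.
With the tool pointing down it reaches from about 0.375 to 0.825 m from the base axis. Payload 5.5 kg.
Tool frame: the origin (TCP) lies at the very end of the fingers, on their centre line; the grasp point (between the pads) lies 19 mm behind it (grip_point_offset is the distance from the TCP to the grasp point, in m); z points along the fingers, y is the direction in which the jaws open and shut (so a half turn about z gives the same grasp; the last joint's range is limited). The gripper opens to 85 mm and grips with 20 to 120 N. Pads are 22 mm wide; open, the fingers measure 114 mm over their backs; the gripper's body (76 mm by 85 mm) begins 54 mm behind the grasp point. The pads swing forward as they close: fully open they stand 13 mm farther back than shut.
Start: joints at [-1.139, 0.314, -0.047, 1.21, 0, 1.571], TCP at [0.251, -0.545, 0.231] pointing down, gripper open.
Joint ranges: [-2.67, 2.67], [-0.69, 1.73], [-1.03, 1.25], [-2.08, 2.16], [-1.42, 1.45], [-3.14, 3.14]. Speed limits (rad/s): [2.39, 2.39, 3.01, 3.14, 3.14, 3.14].

## Interface

Orientations are given as a unit quaternion [w, x, y, z].
In Python, from workcell import get_state, capture, sign_off, grip_point_offset gives the robot as it stands.
- The arm moves only by the tool send_rows, never from a script. Its argument "steps" is a list of rows, each a list of 6 numbers: the shift along the tool's x, y, z in mm, then the turn, a rotation vector about the tool's x, y, z in degrees. A call has 1 to 10 rows; each row is the pose to reach, as a shift and turn from the pose measured when the call began, along the tool's axes at that moment; what a row does not reach only later rows make up. A row lasts 1/12 s, in which the tool goes at most 41.7 mm and 7.16 degrees, less where a joint would pass 70% of its speed; a pose out of reach is approached as far as the arm can. A call with a gripper value outside its range is refused whole. "grip" is the finger opening in mm, from 0 to 85.4, set as the call begins (left out, the last holds). The fingers move at their own pace and stop on an object; the grip force is fixed at half the most. Time passes only in rows, so rows that repeat a pose let the fingers close. It gives the time, the measured TCP pose, the force and the opening at its end, in the units of the state.
- get_state(): the state, without advancing time (a new reading comes with each control period).
- capture(name): name is "scene" or "top" or "wrist"; returns a dict with "image" (384x512x3 uint8, red, green, blue), "z_map" (384x512 float32, m along the optical axis (not along the pixel's ray), 0 where there is no reading), "vertical_fov" (degrees; the focal length in pixels is half the picture's height over the tangent of half this angle, whatever the lens; pixels are square), "cx", "cy" (the principal point, pixels), "xyz" and "orientation" of the camera in the world. Camera axes: x right, y up, looking along -z (the intrinsics and any distortion apply to the point x, -y, -z); pixel columns grow to the right and rows downward; lengths in m; the calibration is good to about 2 mm. A picture is of the moment at which its call begins.
- sign_off(): hands the job in, once; it reports no verdict.
The state is a dict: "time_s": time; "joints": joint angles; "qd": joint speeds; "joint_efforts": joint torques, N m; "tool_pos": TCP position; "tcp_rot": TCP orientation; "force": force on the tool from outside, world axes, zero at the start; "ft_torque": the same for the moment, N m; "finger_gap": finger opening in m.
Only numpy, scipy, OpenCV 4.12 (cv2) and the standard library are available. Lean on these libraries where they do the work, as an engineer would, in place of code of your own. Each camera call takes 0.05 s, during which the arm holds its last target.

## Working session

There is one attempt and no reset: what is moved stays moved. The work goes in short steps, Python scripts to look and compute and a tool call to move; the robot and the scene stay as the last step left them, time stands still between calls to the robot, and variables do not carry over. Pictures are saved under pics/ and viewed, and the job is handed in when it is done.

Besides the shell and the picture viewer there is one more tool, called after "Emit:" as name(argument=value, ...), one argument or row to a line, values as JSON. send_rows: Moves the arm, as the interface text tells. Its arguments: {"type":"object","properties":{"steps":{"type":"array","items":{"type":"array","items":{"type":"number"}}},"grip":{"type":"number"}},"required":["steps"]}

```bash
mkdir -p pics; ls; python3 - <<'E'
from workcell import *
import cv2, numpy as np
s=get_state(); print(s); print(grip_point_offset)
for n in ["scene","top","wrist"]:
    c=capture(n); cv2.imwrite(f"pics/{n}0.png",c["image"][:,:,::-1]); np.savez(f"{n}0.npz",**c)
    print(n,{k:v for k,v in c.items() if k not in("image","z_map")})
E
```

```text
pics
{'time_s': 0.0, 'joints': array([-1.13896446e+00,  3.14225477e-01, -4.80772882e-02,  1.21019675e+00,
        2.06531072e-05,  1.57081593e+00]), 'qd': array([-0.00068859,  0.0005477 , -0.00157792, -0.0007555 ,  0.00034764,
        0.00074274]), 'joint_efforts': array([ 1.69517471e-04, -5.39591289e+01,  3.39746869e+01,  1.92832598e-02,
        1.82010926e-04, -4.22807773e-06]), 'tool_pos': array([ 0.25088582, -0.54439342,  0.23043568]), 'tcp_rot': array([-8.34032398e-04,  9.76782320e-01,  2.14232523e-01, -1.72369027e-04]), 'force': array([-0.48612634, -0.59402798,  0.93615089]), 'ft_torque': array([-0.01716613,  0.00929578, -0.0390759 ]), 'finger_gap': 0.08547317623793337}
0.0187
scene {'vertical_fov': 51.46801953863522, 'cx': 257.89361059347476, 'cy': 196.495718313557, 'xyz': array([1.06637377, 0.21862233, 0.78436572]), 'orientation': array([0.54452691, 0.1836221 , 0.26958876, 0.7727194 ])}
top {'vertical_fov': 47.996349194160224, 'cx': 254.28819031628888, 'cy': 192.05457156882727, 'xyz': array([0.34371939, 0.05197006, 1.20395866]), 'orientation': array([ 0.70529064,  0.06961351, -0.06917906, -0.70209211])}
wrist {'vertical_fov': 69.8447834762403, 'cx': 253.835518224005, 'cy': 185.5723585276781, 'xyz': array([ 0.31681086, -0.51552001,  0.37376623]), 'orientation': array([ 0.8333309 , -0.1197498 ,  0.07775682, -0.53401635])}
```

View pics/scene0.png

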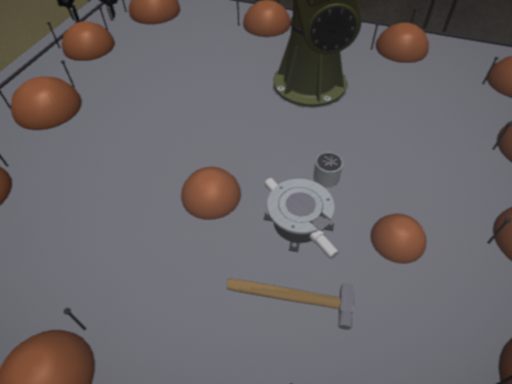

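View pics/top0.png

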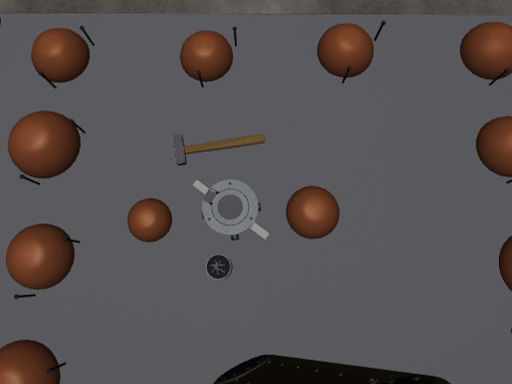

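View pics/wrist0.png

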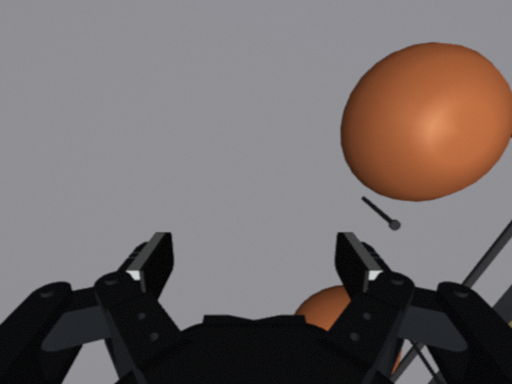

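The scene and top views show the box (top at about (230,207)) with two white conduits. The dark patch on the rim, at about (210,196) in top and (322,222) in scene, looks like the notch. I'll zoom in and measure it.

```bash
cat > h.py <<'E'
import numpy as np, cv2
from scipy.spatial.transform import Rotation as R
def rot(q): return R.from_quat([q[1],q[2],q[3],q[0]])
def f(c): return 192/np.tan(np.radians(float(c["vertical_fov"]))/2)
def dirs(c,u,v):
    u=np.asarray(u,float);v=np.asarray(v,float)
    d=np.stack([(u-c["cx"])/f(c),-(v-c["cy"])/f(c),-np.ones_like(u)],-1)
    return rot(c["orientation"]).apply(d.reshape(-1,3)).reshape(d.shape)
def plane(c,u,v,z):
    d=dirs(c,u,v); return c["xyz"]+d*((z-c["xyz"][2])/d[...,2])[...,None]
def cloud(c):
    v,u=np.mgrid[0:384,0:512]; return c["xyz"]+dirs(c,u,v)*c["z_map"][...,None]
def proj(c,P):
    p=rot(c["orientation"]).inv().apply(np.atleast_2d(P)-c["xyz"]); return np.c_[c["cx"]+f(c)*p[:,0]/-p[:,2],c["cy"]-f(c)*p[:,1]/-p[:,2]]
E
python3 - <<'E'
from h import *
for n,(u,v) in {"top":(230,207),"scene":(300,206)}.items():
    c=dict(np.load(n+"0.npz")); P=cloud(c)
    print(n,plane(c,u,v,.07), P[v,u])
    g=P[...,2]; sub=P[(g>.055)&(g<.085)]
    a=c["image"][v-50:v+50,u-65:u+65,::-1]; cv2.imwrite(f"pics/{n}_z.png",cv2.resize(a,(780,600),interpolation=cv2.INTER_CUBIC))
    h=g[v-50:v+50,u-65:u+65]; cv2.imwrite(f"pics/{n}_h.png",cv2.resize(np.clip(h*2500,0,255).astype(np.uint8),(780,600),interpolation=cv2.INTER_NEAREST))
E
```

```text
top [0.52870167 0.11767436 0.07      ] [0.5286365  0.11765122 0.07039948]
scene [0.5365347  0.11987174 0.07      ] [0.5367769  0.11991688 0.07032655]
```

View pics/top_z.png

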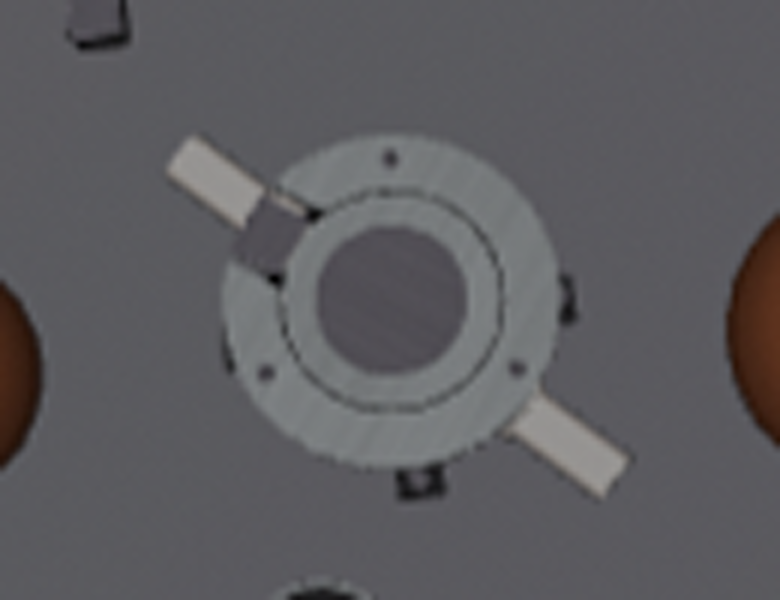

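View pics/scene_z.png

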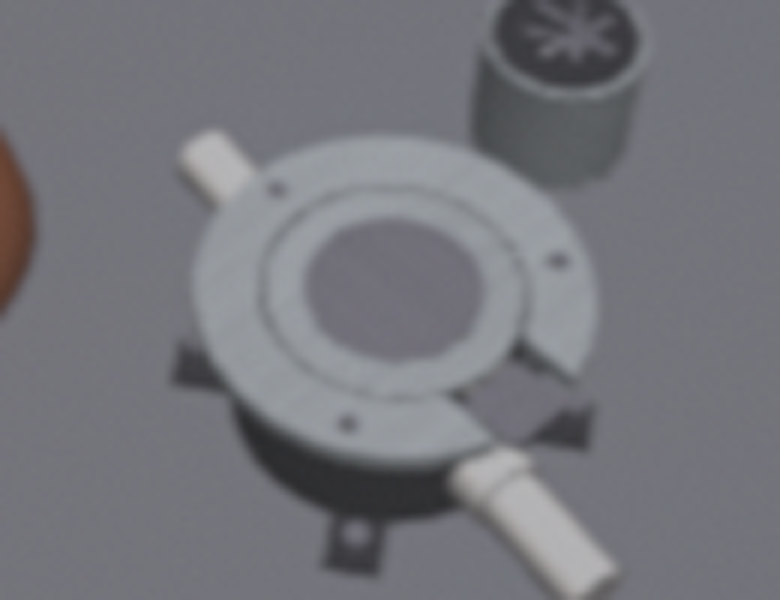

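View pics/top_h.png

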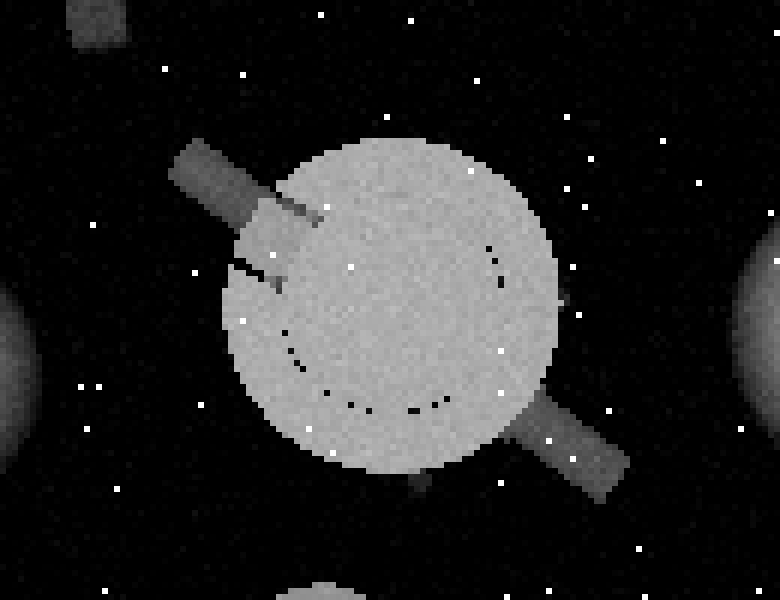

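The zooms agree. In top_z the notch, with the grey catch tail, is centred at about (270,238) and the rim centre is at about (390,302). Next I'll measure both in world coordinates.

```bash
python3 - <<'E'
from h import *
from workcell import get_state
for n in ("top","scene"):
    c=dict(np.load(n+"0.npz")); P=cloud(c); z=P[...,2]
    near=np.hypot(P[...,0]-.532,P[...,1]-.118)<.10
    m=(near&(z>.066)&(z<.076)).astype(np.uint8)
    m=cv2.medianBlur(m,3)
    cs,_=cv2.findContours(m,cv2.RETR_EXTERNAL,cv2.CHAIN_APPROX_NONE); k=max(cs,key=cv2.contourArea)[:,0]
    W=plane(c,k[:,0],k[:,1],.07)[:,:2]
    from scipy.optimize import least_squares
    s=least_squares(lambda p:np.hypot(W[:,0]-p[0],W[:,1]-p[1])-p[2],[.53,.118,.075],loss="soft_l1",f_scale=.001)
    x,y,r=s.x; print(n,"centre",s.x)
    rr=np.hypot(P[...,0]-x,P[...,1]-y); a=np.degrees(np.arctan2(P[...,1]-y,P[...,0]-x))
    t=(rr>.055)&(rr<.072)&(z>.058)&(z<.0675); print("rim z",np.median(z[(rr>.055)&(rr<.07)&~t]),"tail z",np.median(z[t&(abs(a-np.median(a[t]))<10)]))
    print(" tail angle median",np.median(a[t]),t.sum(),np.percentile(a[t],[5,95]))
    for lo in range(-180,180,10):
        q=(a>=lo)&(a<lo+10)&(rr>.056)&(rr<.07)&(z>0)
        if abs(lo-np.median(a[t]))<35: print(lo,np.round(np.median(z[q]),4),q.sum())
s=get_state();print(rot(s["tcp_rot"]).as_matrix())
E
```

```text
top centre [0.52839041 0.11678535 0.07267229]
rim z 0.06947295504685425 tail z 0.06653000428283984
 tail angle median 25.307611092263354 327 [-161.83811602  159.87227201]
0 0.0689 21
10 0.0699 19
20 0.0677 20
30 0.0681 22
40 0.0604 20
50 0.0629 20
60 0.0627 21
scene centre [0.5313798  0.1173815  0.07418879]
rim z 0.06854905684248958 tail z 0.06381912823461433
 tail angle median 61.747861620341624 121 [-60.87452341  83.31994793]
30 0.027 76
40 0.0325 69
50 0.0631 44
60 0.0638 25
70 0.0634 23
80 0.068 48
90 0.0698 30
[[ 9.08208612e-01  4.18517393e-01 -5.56181712e-04]
 [ 4.18517762e-01 -9.08207786e-01  1.22482930e-03]
 [ 7.48380401e-06 -1.34517244e-03 -9.99999095e-01]]
```

```bash
python3 - <<'E'
from h import *
def px(o,p): return (o[0]+(np.array(p)[:,0]+.5)/6-.5, o[1]+(np.array(p)[:,1]+.5)/6-.5)
T=dict(np.load("top0.npz"));S=dict(np.load("scene0.npz"))
# wall top corners in zooms: inner, outer each side
for n,c,o,ctr,pts in(("top",T,(165,157),(.5284,.1168),[(322,212),(278,188),(276,283),(235,262)]),("scene",S,(235,156),(.5314,.1174),[(520,345),(575,382),(448,395),(490,440)])):
    W=plane(c,*px(o,pts),.07)[:,:2]-ctr
    print(n,np.round(W*1000,1).tolist(),np.degrees(np.arctan2(W[:,1],W[:,0])).round(1))
    mid_i=(W[0]+W[2])/2; mid_o=(W[1]+W[3])/2
    d=[W[1]-W[0],W[3]-W[2]]
    print(" widths",np.linalg.norm(W[0]-W[2]),np.linalg.norm(W[1]-W[3]),"mid angles",[np.degrees(np.arctan2(m[1],m[0])).round(1) for m in(mid_i,mid_o)],"wall dirs",[np.degrees(np.arctan2(v[1],v[0])).round(1) for v in d])
E
```

```text
top [[41.1, 33.0], [52.0, 52.9], [8.8, 52.8], [18.2, 71.3]] [38.8 45.5 80.5 75.6]
 widths 0.037842531482079694 0.03839243397156784 mid angles [np.float64(59.8), np.float64(60.5)] wall dirs [np.float64(61.4), np.float64(63.0)]
scene [[8.3, 52.0], [17.7, 74.8], [38.6, 33.0], [52.4, 52.2]] [80.9 76.7 40.5 44.9]
 widths 0.035743425324801084 0.041371405130873465 mid angles [np.float64(61.1), np.float64(61.1)] wall dirs [np.float64(67.6), np.float64(54.3)]
```

Both views put the notch at about 60.5° with the rim centre near (0.530, 0.117). I'll shut the fingers and move to above the rim, about 35° short of the notch, with tool x along the notch's radial direction.

Emit:
send_rows(
  steps=[
    [31, -25, 0, 0, 0, -3.5],
    [62, -50, 0, 0, 0, -7],
    [93, -75, 0, 0, 0, -10.5],
    [124, -100, 0, 0, 0, -14],
    [155, -125, 0, 0, 0, -17.5],
    [186, -150, 0, 0, 0, -21],
    [217, -175, 0, 0, 0, -24.5],
    [248, -200, 0, 0, 0, -28],
    [279, -225, 0, 0, 0, -31.5],
    [310, -250, 0, 0, 0, -35.8],
  ],
  grip=0,
)

```text
time_s: 0.98
tool_pos: [0.4281, -0.1858, 0.231]
tcp_rot: [-0.001, 0.863, 0.505, 0.0]
force: [1.0, -0.3, -0.2]
finger_gap: -0.0002
```

```bash
cat > go.py <<'E'
from h import *
from workcell import get_state
import sys
C=np.array([.530,.117]);A=60.5
def show(t=None):
    s=get_state(); r=rot(s["tcp_rot"]); m=r.as_matrix(); p=s["tool_pos"]
    a=np.radians(A); u=np.array([np.cos(a),np.sin(a)]); w=np.array([u[1],-u[0]])
    print("t",s["time_s"],"pos",p.round(4),"F",s["force"].round(2),"j",s["joints"].round(2),"gap",s["finger_gap"])
    d=p[:2]-C; print("from centre: u %.1f w %.1f mm  r %.1f ang %.1f"%(d@u*1e3,d@w*1e3,np.hypot(*d)*1e3,np.degrees(np.arctan2(d[1],d[0]))))
    if t is not None:
        T=np.r_[C+(t[0]*u+t[1]*w)/1e3,t[2]/1e3]
        Rt=np.array([[u[0],w[0],0],[u[1],w[1],0],[0,0,-1]])
        from scipy.spatial.transform import Rotation as RR
        print("shift mm",(m.T@(T-p)*1e3).round(1),"turn",np.degrees((r.inv()*RR.from_matrix(Rt)).as_rotvec()).round(2))
if __name__=="__main__": show([float(x) for x in sys.argv[1:4]] if len(sys.argv)>3 else None)
E
python3 go.py 58 42 150
```

```text
t 0.9833 pos [ 0.4281 -0.1858  0.231 ] F [ 0.97 -0.29 -0.16] j [-0.41  0.06 -0.35  1.15  0.    1.67] gap -0.00023341406039899677
from centre: u -313.8 w 60.4 mm  r 319.5 ang -108.6
shift mm [371.8 -17.   81.3] turn [-0.06 -0.04  0.21]
```

Emit:
send_rows(
  steps=[
    [38, -2, 8, 0, 0, 0],
    [76, -4, 16, 0, 0, 0],
    [114, -6, 24, 0, 0, 0],
    [152, -8, 32, 0, 0, 0],
    [190, -10, 40, 0, 0, 0],
    [228, -12, 48, 0, 0, 0],
    [266, -13, 56, 0, 0, 0],
    [304, -15, 64, 0, 0, 0],
    [342, -16, 72, 0, 0, 0],
    [372, -17, 81, 0, 0, 0],
  ],
)

```text
time_s: 1.82
tool_pos: [0.5962, 0.1497, 0.1497]
tcp_rot: [-0.001, 0.863, 0.506, 0.0]
force: [0.5, -0.7, -0.3]
finger_gap: 0.0
```

Emit:
send_rows(
  steps=[
    [0, 0, 0, 0, 0, 0],
    [0, 0, 0, 0, 0, 0],
  ],
)

```text
time_s: 1.98
tool_pos: [0.5958, 0.1512, 0.1482]
tcp_rot: [-0.001, 0.862, 0.507, -0.001]
force: [-1.2, 0.1, -0.1]
finger_gap: -0.0001
```

```bash
python3 go.py 58 42 150; python3 - <<'E'
from h import *
from workcell import capture
c=capture("wrist"); np.savez("w1.npz",**c); cv2.imwrite("pics/w1.png",c["image"][:,:,::-1])
E
```

```text
t 1.9833 pos [0.5958 0.1512 0.1482] F [-1.21  0.08 -0.13] j [ 0.25  0.39 -0.14  1.05  0.    2.33] gap -6.463633285541867e-05
from centre: u 62.2 w 40.4 mm  r 74.1 ang 27.5
shift mm [-4.2  1.6 -1.8] turn [-0.14  0.01  0.44]
```

View pics/w1.png

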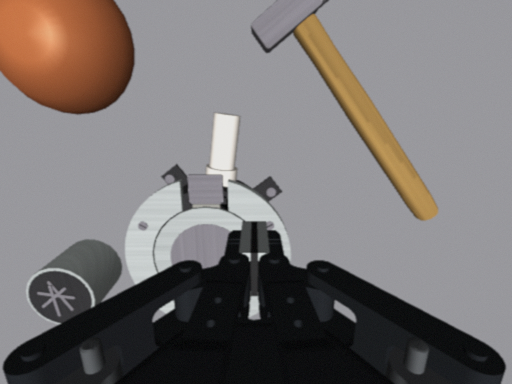

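The wrist view shows the rim, with the notch centred at about (205,190), its walls at columns ~183 and ~228, and the shut fingertips at (256,235). I'll refine the centre and notch from this view.

```bash
python3 - <<'E'
from h import *
from go import C,A
c=dict(np.load("w1.npz"))
a=np.radians(A);u=np.array([np.cos(a),np.sin(a)]);w=np.array([u[1],-u[0]])
g=c["image"][150:300,110:300,::-1]; cv2.imwrite("pics/w1z.png",cv2.resize(g,(760,600),interpolation=cv2.INTER_CUBIC))
P=cloud(c);z=P[...,2];ok=(z>.0665)&(z<.076)&(np.hypot(P[...,0]-.53,P[...,1]-.117)<.09)
m=cv2.medianBlur(ok.astype(np.uint8),3)
d=(P[...,:2]-C); U=d@u*1e3;W=d@w*1e3
# outer edge points on left side
from scipy.optimize import least_squares
cs,_=cv2.findContours(m,cv2.RETR_EXTERNAL,cv2.CHAIN_APPROX_NONE);k=max(cs,key=cv2.contourArea)[:,0]
q=plane(c,k[:,0],k[:,1],.07)[:,:2]-C; q=np.c_[q@u,q@w]*1e3
r=np.hypot(*q.T); q=q[(r>69)&(r<81)]
s=least_squares(lambda p:np.hypot(q[:,0]-p[0],q[:,1]-p[1])-75,[0,0],loss="soft_l1",f_scale=1.); print("centre offset u,w",s.x,len(q))
for v in (180,185,190,195,200):
    row=z[v,160:250]; low=np.where(row<.0668)[0]+160
    print(v,"U",U[v,205].round(1),"z",row[::6].round(3))
print("tip z?",[ (P[v,u_]).round(3) for v,u_ in((228,250),(228,262),(240,256))])
for x,y in((183,180),(228,180),(186,208),(227,208)):
    p=plane(c,np.array([x]),np.array([y]),.07)[0,:2]-C; print(x,y,(p@u*1e3).round(1),(p@w*1e3).round(1))
E
```

```text
centre offset u,w [-0.11329871 -0.64823025] 240
180 U 71.4 z [ 0.001  0.017  0.017  0.064  0.003  0.065  0.065  0.065  0.065  0.065
  0.065  0.039  0.064  0.003 -0.   ]
185 U 66.9 z [0.    0.066 0.069 0.07  0.004 0.064 0.064 0.065 0.064 0.065 0.065 0.039
 0.071 0.071 0.065]
190 U 62.5 z [0.071 0.07  0.071 0.071 0.039 0.065 0.065 0.064 0.064 0.064 0.065 0.049
 0.071 0.071 0.07 ]
195 U 58.0 z [0.071 0.07  0.071 0.072 0.054 0.065 0.065 0.065 0.064 0.066 0.065 0.005
 0.071 0.071 0.071]
200 U 53.7 z [0.071 0.07  0.071 0.071 0.005 0.066 0.065 0.065 0.065 0.064 0.065 0.053
 0.071 0.07  0.071]
tip z? [array([0.6  , 0.161, 0.162]), array([0.605, 0.158, 0.162]), array([0.603, 0.16 , 0.175])]
183 180 72.7 -18.2
228 180 73.0 19.4
186 208 47.8 -17.3
227 208 48.0 18.0
```

View pics/w1z.png

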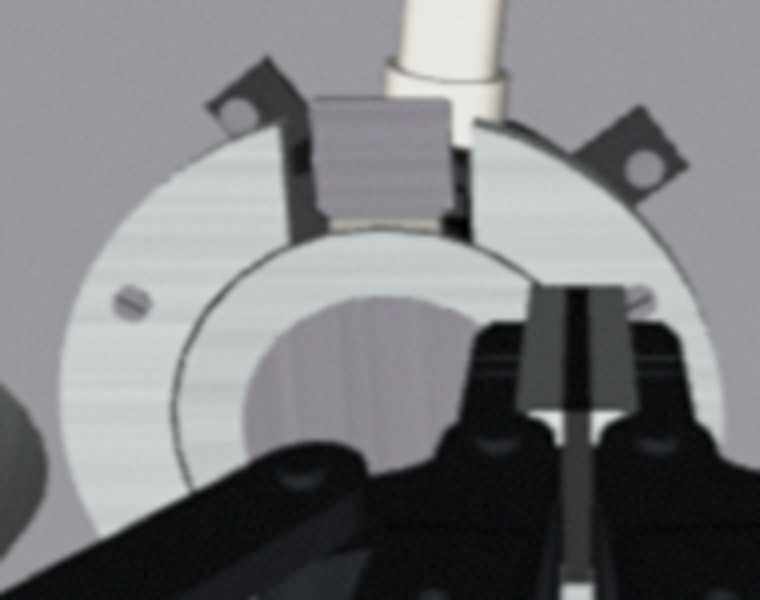

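The refined centre is within 1 mm of my estimate and the angle is confirmed. I'll lower to just above the rim.

Emit:
send_rows(
  steps=[
    [-2, 2, 15, 0, 0, 0],
    [-2, 2, 30, 0, 0, 0],
    [-2, 2, 45, 0, 0, 0],
    [-2, 2, 56, 0, 0, 0],
    [-2, 2, 63, 0, 0, 0],
    [-2, 2, 68, 0, 0, 0],
    [-2, 2, 70, 0, 0, 0],
    [-2, 2, 70, 0, 0, 0],
    [-2, 2, 70, 0, 0, 0],
  ],
)

```text
time_s: 2.78
tool_pos: [0.5966, 0.1473, 0.0795]
tcp_rot: [-0.001, 0.862, 0.506, -0.0]
force: [-0.1, 1.5, 0.5]
finger_gap: -0.0002
```

```bash
python3 go.py 60 42 75
```

```text
t 2.7833 pos [0.5966 0.1473 0.0795] F [-0.12  1.48  0.45] j [ 0.24  0.44 -0.23  0.91  0.    2.32] gap -0.0001941733187193738
from centre: u 59.1 w 43.0 mm  r 73.1 ang 24.5
shift mm [ 0.9 -1.   4.5] turn [-0.08 -0.02  0.35]
```

Emit:
send_rows(
  steps=[
    [0, 0, 1.5, 0, 0, 0],
    [0, 0, 3, 0, 0, 0],
    [0, 0, 4.5, 0, 0, 0],
    [0, 0, 6, 0, 0, 0],
    [0, 0, 7, 0, 0, 0],
    [0, 0, 8, 0, 0, 0],
    [0, 0, 8, 0, 0, 0],
    [0, 0, 8, 0, 0, 0],
  ],
)

```text
time_s: 3.45
tool_pos: [0.5964, 0.1473, 0.0713]
tcp_rot: [-0.001, 0.862, 0.506, -0.0]
force: [0.3, -0.1, 0.3]
finger_gap: -0.0001
```

Emit:
send_rows(
  steps=[
    [0, 0, 0.5, 0, 0, 0],
    [0, 0, 1, 0, 0, 0],
    [0, 0, 1, 0, 0, 0],
  ],
)

```text
time_s: 3.7
tool_pos: [0.5965, 0.1473, 0.0703]
tcp_rot: [-0.001, 0.862, 0.506, -0.0]
force: [-0.2, -0.5, 0.2]
finger_gap: -0.0001
```

Emit:
send_rows(
  steps=[
    [0, 0, 0.4, 0, 0, 0],
    [0, 0, 0.7, 0, 0, 0],
    [0, 0, 0.7, 0, 0, 0],
  ],
)

```text
time_s: 3.95
tool_pos: [0.5965, 0.1473, 0.0701]
tcp_rot: [-0.001, 0.862, 0.506, -0.0]
force: [-1.7, -0.4, 3.2]
finger_gap: -0.0001
```

Emit:
send_rows(
  steps=[
    [0, 0, 0.5, 0, 0, 0],
    [0, 0, 0.5, 0, 0, 0],
  ],
)

```text
time_s: 4.12
tool_pos: [0.5966, 0.1473, 0.0701]
tcp_rot: [-0.001, 0.862, 0.506, -0.0]
force: [-1.4, -0.5, 4.9]
finger_gap: -0.0001
```

Contact: the rim's top is at z = 70.1 mm, pressing at about 4 N. I'll slide along the rim towards the notch with light downward pressure.

Emit:
send_rows(
  steps=[
    [1, -1.5, 0.6, 0, 0, 0],
    [2, -3, 0.6, 0, 0, 0],
    [3, -4.5, 0.6, 0, 0, 0],
    [4, -6, 0.6, 0, 0, 0],
    [5, -7.5, 0.6, 0, 0, 0],
    [5.5, -9, 0.6, 0, 0, 0],
    [5.5, -9, 0.6, 0, 0, 0],
  ],
)

```text
time_s: 4.7
tool_pos: [0.5922, 0.1567, 0.07]
tcp_rot: [-0.0, 0.862, 0.506, 0.001]
force: [3.1, -2.8, 4.7]
finger_gap: 0.0001
```

Emit:
send_rows(
  steps=[
    [0.5, -1.5, 0.6, 0, 0, 0],
    [1, -3, 0.6, 0, 0, 0],
    [1.5, -4.5, 0.6, 0, 0, 0],
    [2, -6, 0.6, 0, 0, 0],
    [2.5, -7, 0.6, 0, 0, 0],
    [2.5, -7, 0.6, 0, 0, 0],
  ],
)

```text
time_s: 5.2
tool_pos: [0.5883, 0.1625, 0.0701]
tcp_rot: [0.0, 0.862, 0.506, 0.002]
force: [1.7, -3.0, 5.6]
finger_gap: 0.0002
```

```bash
python3 go.py 72 0 69.5
```

```text
t 5.2 pos [0.5883 0.1625 0.0701] F [ 1.69 -3.02  5.61] j [ 0.27  0.44 -0.25  0.88  0.    2.35] gap 0.00015183829933509125
from centre: u 68.3 w 28.3 mm  r 73.9 ang 38.0
shift mm [  3.9 -28.3   0.5] turn [ 0.14 -0.14  0.36]
```

Emit:
send_rows(
  steps=[
    [0.5, -1.5, 0.6, 0, 0, 0],
    [1, -3, 0.6, 0, 0, 0],
    [1.5, -4.5, 0.6, 0, 0, 0],
    [2, -6, 0.6, 0, 0, 0],
    [2, -7.5, 0.6, 0, 0, 0],
    [2, -7.5, 0.6, 0, 0, 0],
  ],
)

```text
time_s: 5.7
tool_pos: [0.5837, 0.1683, 0.07]
tcp_rot: [0.001, 0.862, 0.507, 0.003]
force: [3.0, -1.6, 5.0]
finger_gap: -0.0002
```

Emit:
send_rows(
  steps=[
    [0.3, -1.5, 0.6, 0, 0, 0],
    [0.6, -3, 0.6, 0, 0, 0],
    [0.8, -4.5, 0.6, 0, 0, 0],
    [1, -6, 0.6, 0, 0, 0],
    [1, -6, 0.6, 0, 0, 0],
  ],
)

```text
time_s: 6.12
tool_pos: [0.5797, 0.1724, 0.07]
tcp_rot: [0.001, 0.862, 0.507, 0.004]
force: [2.5, -2.9, 5.4]
finger_gap: 0.0001
```

```bash
python3 go.py 72 0 69.5
```

```text
t 6.1167 pos [0.5797 0.1724 0.07  ] F [ 2.49 -2.9   5.42] j [ 0.29  0.42 -0.27  0.87 -0.    2.37] gap 5.257623470219549e-05
from centre: u 72.7 w 16.0 mm  r 74.5 ang 48.1
shift mm [ -0.6 -16.    0.4] turn [ 0.31 -0.29  0.38]
```

Emit:
send_rows(
  steps=[
    [0, -1, 0.6, 0, 0, 0],
    [0, -2, 0.6, 0, 0, 0],
    [0, -3, 0.6, 0, 0, 0],
    [0, -4, 0.6, 0, 0, 0],
    [0, -4, 0.6, 0, 0, 0],
  ],
)

```text
time_s: 6.53
tool_pos: [0.5767, 0.1748, 0.0697]
tcp_rot: [0.001, 0.862, 0.507, 0.004]
force: [2.7, -1.0, 5.1]
finger_gap: 0.0002
```

Emit:
send_rows(
  steps=[
    [-0.2, -1, 0.6, 0, 0, 0],
    [-0.4, -2, 0.6, 0, 0, 0],
    [-0.6, -3, 0.6, 0, 0, 0],
    [-0.6, -4, 0.6, 0, 0, 0],
    [-0.6, -4, 0.6, 0, 0, 0],
  ],
)

```text
time_s: 6.95
tool_pos: [0.5716, 0.1764, 0.0682]
tcp_rot: [0.0, 0.862, 0.507, 0.003]
force: [0.1, 0.1, -0.8]
finger_gap: -0.0
```

```bash
python3 go.py 72 0 69.5
```

```text
t 6.95 pos [0.5716 0.1764 0.0682] F [ 0.08  0.12 -0.83] j [ 0.3   0.42 -0.29  0.86  0.    2.38] gap -4.716816581082931e-05
from centre: u 72.1 w 6.9 mm  r 72.5 ang 55.0
shift mm [-0.1 -6.9 -1.3] turn [ 0.22 -0.29  0.41]
```

The force vanished and the tip dropped to 68.2 mm at about 10 mm from the notch's midline, so the notch is felt. I'll centre in it and move slightly outwards.

Emit:
send_rows(
  steps=[
    [0.5, -2, 0, 0, 0, 0],
    [1, -4, 0, 0, 0, 0],
    [1, -6, 0, 0, 0, 0],
    [1, -7, 0, 0, 0, 0],
    [1, -7, 0, 0, 0, 0],
    [1, -7, 0, 0, 0, 0],
  ],
)

```text
time_s: 7.45
tool_pos: [0.5659, 0.1807, 0.0682]
tcp_rot: [0.0, 0.862, 0.507, 0.003]
force: [-0.5, -1.2, 0.8]
finger_gap: -0.0001
```

Emit:
send_rows(
  steps=[
    [0, 0, 1, 0, 0, 0],
    [0, 0, 2, 0, 0, 0],
    [0, 0, 3, 0, 0, 0],
    [0, 0, 4, 0, 0, 0],
    [0, 0, 4, 0, 0, 0],
  ],
)

```text
time_s: 7.87
tool_pos: [0.5659, 0.1807, 0.0641]
tcp_rot: [0.0, 0.862, 0.507, 0.003]
force: [-0.4, 0.2, 0.9]
finger_gap: 0.0002
```

```bash
python3 go.py 72 0 64; python3 - <<'E'
from h import *
from workcell import capture
c=capture("wrist"); cv2.imwrite("pics/w2.png",c["image"][:,:,::-1])
E
```

```text
t 7.8667 pos [0.5659 0.1807 0.0641] F [-0.38  0.16  0.9 ] j [ 0.31  0.41 -0.31  0.85  0.    2.39] gap 0.00024162655234609778
from centre: u 73.1 w -0.1 mm  r 73.1 ang 60.6
shift mm [-1.1  0.1  0.1] turn [ 0.23 -0.29  0.42]
```

View pics/w2.png

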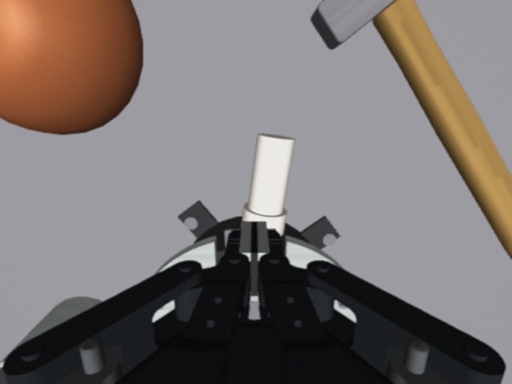

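The fingertips, at (253,235), are centred between the two sides of the notch, at the catch's height. Now I'll press gently.

Emit:
send_rows(
  steps=[
    [0, 0, 0.7, 0, 0, 0],
    [0, 0, 1.4, 0, 0, 0],
    [0, 0, 2, 0, 0, 0],
    [0, 0, 2, 0, 0, 0],
  ],
)

```text
time_s: 8.25
tool_pos: [0.5664, 0.1814, 0.0628]
tcp_rot: [0.0, 0.862, 0.507, 0.004]
force: [-1.2, 1.7, 4.8]
finger_gap: -0.0
```

Emit:
send_rows(
  steps=[
    [0, 0, 0.7, 0, 0, 0],
    [0, 0, 1.4, 0, 0, 0],
    [0, 0, 2, 0, 0, 0],
    [0, 0, 2, 0, 0, 0],
  ],
)

```text
time_s: 8.58
tool_pos: [0.567, 0.1823, 0.0613]
tcp_rot: [-0.0, 0.862, 0.507, 0.005]
force: [-0.9, 2.7, 5.6]
finger_gap: -0.0
```

Emit:
send_rows(
  steps=[
    [0, 0, 0.7, 0, 0, 0],
    [0, 0, 1.4, 0, 0, 0],
    [0, 0, 1.5, 0, 0, 0],
    [0, 0, 1.5, 0, 0, 0],
  ],
)

```text
time_s: 8.92
tool_pos: [0.5673, 0.1828, 0.0601]
tcp_rot: [-0.001, 0.862, 0.507, 0.005]
force: [-1.2, 2.2, 5.7]
finger_gap: 0.0004
```

```bash
python3 go.py; python3 - <<'E'
from h import *
from workcell import capture
c=capture("scene"); cv2.imwrite("pics/s2.png",cv2.resize(c["image"][110:290,180:420,::-1],(800,600)))
E
```

```text
t 8.9167 pos [0.5673 0.1828 0.0601] F [-1.2   2.2   5.72] j [ 0.31  0.42 -0.31  0.83  0.    2.39] gap 0.00044155437179036063
from centre: u 75.7 w 0.0 mm  r 75.7 ang 60.5
```

View pics/s2.png

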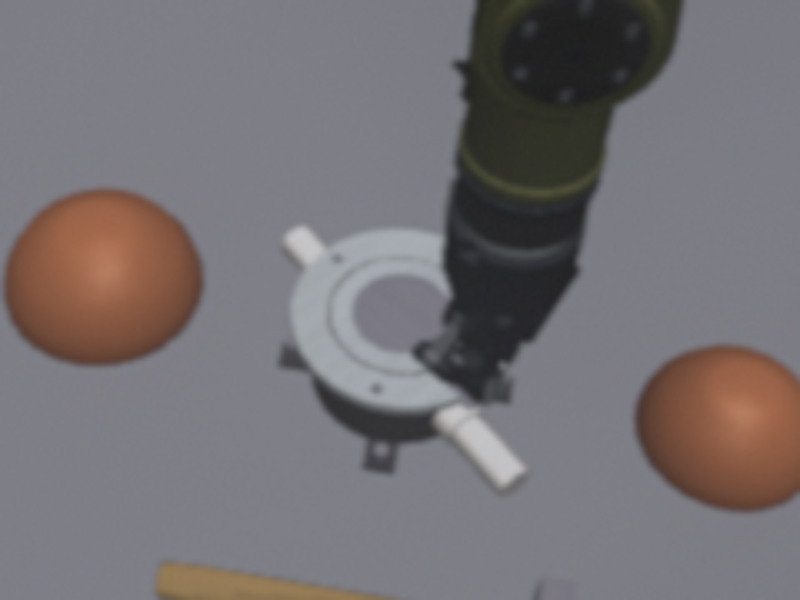

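The lid is still shut in s2, with the catch about 4 mm down at 5.7 N. The tip is drifting outwards by about 2.5 mm, so I'll press on with a slight inward bias.

Emit:
send_rows(
  steps=[
    [-0.7, 0, 0.9, 0, 0, 0],
    [-1.4, 0, 1.8, 0, 0, 0],
    [-1.8, 0, 2.6, 0, 0, 0],
    [-1.8, 0, 2.6, 0, 0, 0],
  ],
)

```text
time_s: 9.3
tool_pos: [0.5676, 0.1833, 0.0587]
tcp_rot: [-0.002, 0.862, 0.508, 0.007]
force: [-1.6, 4.4, 7.8]
finger_gap: 0.0002
```

Emit:
send_rows(
  steps=[
    [-0.5, 0, 0.9, 0, 0, 0],
    [-1, 0, 1.8, 0, 0, 0],
    [-1.5, 0, 2.4, 0, 0, 0],
    [-1.5, 0, 2.4, 0, 0, 0],
  ],
)

```text
time_s: 9.63
tool_pos: [0.5679, 0.1838, 0.0574]
tcp_rot: [-0.003, 0.861, 0.508, 0.009]
force: [-1.3, 4.9, 8.8]
finger_gap: 0.0
```

```bash
python3 go.py; python3 - <<'E'
from h import *
from workcell import capture
c=capture("scene"); cv2.imwrite("pics/s3.png",cv2.resize(c["image"][110:290,180:420,::-1],(800,600)))
E
```

```text
t 9.6333 pos [0.5679 0.1838 0.0574] F [-1.25  4.95  8.85] j [ 0.31  0.42 -0.32  0.82  0.01  2.38] gap 6.0256920442091495e-06
from centre: u 76.8 w 0.1 mm  r 76.8 ang 60.4
```

View pics/s3.png

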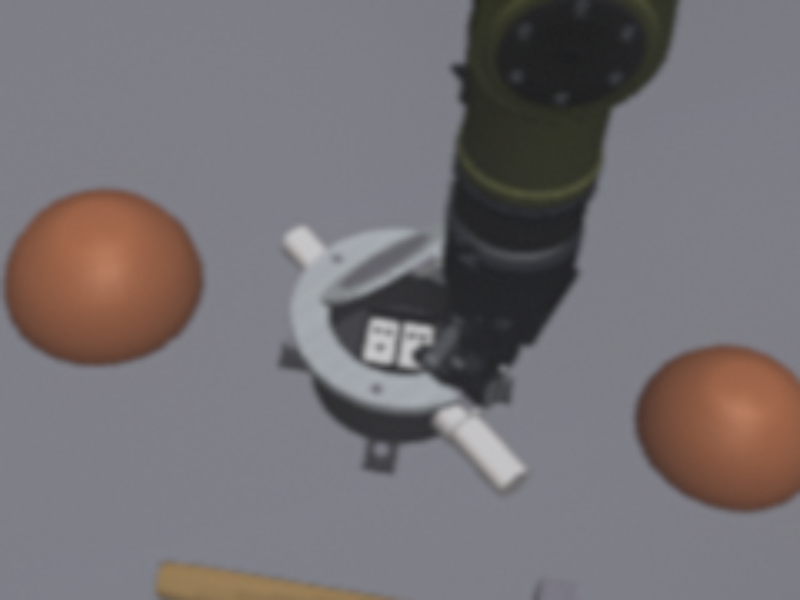

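The lid has popped: s3 shows sockets inside at (400,340) and the lid tipped up at (390,265). I'll take the hand away up and outwards.

Emit:
send_rows(
  steps=[
    [1, 0, -4, 0, 0, 0],
    [3, 0, -10, 0, 0, 0],
    [8, 0, -20, 0, 0, 0],
    [15, 0, -32, 0, 0, 0],
    [22, 0, -46, 0, 0, 0],
    [30, 0, -62, 0, 0, 0],
    [38, 0, -80, 0, 0, 0],
    [46, 0, -100, 0, 0, 0],
    [54, 0, -120, 0, 0, 0],
    [60, 0, -140, 0, 0, 0],
  ],
)

```text
time_s: 10.52
tool_pos: [0.5953, 0.2348, 0.1998]
tcp_rot: [-0.003, 0.861, 0.508, 0.009]
force: [-0.3, 0.7, 0.5]
finger_gap: -0.0001
```

Emit:
send_rows(
  steps=[
    [5, 0, -20, 0, 0, 0],
    [10, 0, -40, 0, 0, 0],
    [15, 0, -60, 0, 0, 0],
    [15, 0, -80, 0, 0, 0],
    [15, 0, -90, 0, 0, 0],
    [15, 0, -90, 0, 0, 0],
    [15, 0, -90, 0, 0, 0],
    [15, 0, -90, 0, 0, 0],
  ],
)

```text
time_s: 11.18
tool_pos: [0.6009, 0.2464, 0.2886]
tcp_rot: [-0.003, 0.861, 0.508, 0.008]
force: [0.8, -0.4, 0.0]
finger_gap: -0.0
```

Emit:
send_rows(
  steps=[
    [0, 0, 0, 0, 0, 0],
    [0, 0, 0, 0, 0, 0],
    [0, 0, 0, 0, 0, 0],
    [0, 0, 0, 0, 0, 0],
    [0, 0, 0, 0, 0, 0],
    [0, 0, 0, 0, 0, 0],
    [0, 0, 0, 0, 0, 0],
    [0, 0, 0, 0, 0, 0],
  ],
)

```text
time_s: 11.85
tool_pos: [0.601, 0.2464, 0.2887]
tcp_rot: [-0.003, 0.861, 0.508, 0.008]
force: [0.7, 0.1, 0.4]
finger_gap: -0.0002
```

```bash
python3 go.py; python3 - <<'E'
from h import *
from workcell import capture
c=capture("scene"); cv2.imwrite("pics/s4.png",c["image"][:,:,::-1])
P=cloud(c); d=np.hypot(P[...,0]-.53,P[...,1]-.117)<.06; z=P[...,2]; print("lid top z",np.percentile(z[d&(z<.2)],[90,98,99.5]))
p=plane(c,*[np.array([x]) for x in (300,206)],.07)
n=dict(np.load("scene0.npz")); df=cv2.absdiff(c["image"],n["image"]).max(2)
for k,(x0,x1,y0,y1) in dict(potL=(175,245,160,225),potS=(365,432,208,268),ham=(222,360,275,330),tin=(312,345,148,188)).items(): print(k,df[y0:y1,x0:x1].mean().round(1))
c=capture("top"); cv2.imwrite("pics/t4.png",c["image"][:,:,::-1])
E
```

```text
t 11.85 pos [0.601  0.2464 0.2887] F [0.69 0.09 0.43] j [0.38 0.38 0.18 1.35 0.01 2.46] gap -0.00018866457730217623
from centre: u 147.5 w -1.9 mm  r 147.6 ang 61.3
lid top z [0.11850528 0.1571845  0.16112206]
potL 11.3
potS 11.0
ham 11.3
tin 8.7
```

View pics/s4.png

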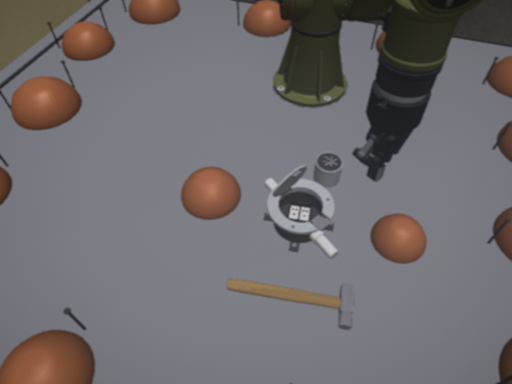

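View pics/t4.png

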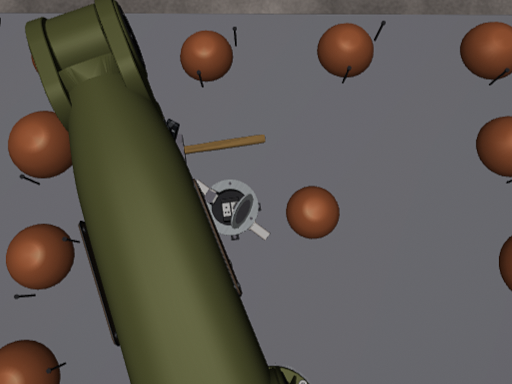

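The scene view shows the lid standing open at (290,182), its top at about 161–165 mm, and the sockets at (300,212). The pots, hammer and tin are at the same pixels as before, with only a uniform brightness change. The hand is clear.

```bash
python3 -c "
from workcell import *
print(sign_off())"
```

```text
the job is handed in; nothing more can be done
None
```

The floor box is open. The lid stands open by itself, the hand is clear, and the job was handed in at about 12 s of the 72 s allowed.

**How it went:**
- **Finding the notch:** The cameras put it at about 60° around the rim. I then set the shut fingertips on the rim about 35° short of that and slid along it at about 5 N. The tip dropped and the force vanished at the notch.
- **Pressing the catch:** I centred on the catch and pressed it about 7 mm, with at most about 9 N down. The lid popped, and I withdrew up and outwards.

**Last checks:**
- **Lid:** Its top measured about 161 mm at the 99.5th percentile of the depth readings, against 165 mm nominal. The sockets inside are visible.
- **Hand:** The wrist force was at noise level and the TCP was at 289 mm, so the robot was touching nothing.
- **Bystanders:** In the scene view both pots, the hammer and the tin sit at the same places as at the start. The pixel comparison showed a difference of 9–11 levels over all four, which I put down to a brightness change. The arm hid the small pot, the tin and part of the hammer from the top camera, so that view could not confirm them.

**Disagreements:**
- The scene and top cameras differed by about 3 mm on the box centre. I used a point between them, and the wrist view agreed with it to within 1 mm.
- While pressing, the tip slid outwards along the tilting catch, so its centre ended at radius 77 mm. From the pad width, its inner edge was then at about 66 mm.

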